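# Shim the rocking flat lap

### The arm

A 6-joint arm with a two-finger parallel gripper is mounted at the origin on a cart in front of the work surface, level with it; the furniture and walls round the work are solid. World frame = base frame: x ahead of the robot, y to its left, z up, the work surface at z = 0. Lengths are in m, angles in degrees, forces in N, time in s.
With the tool pointing down it reaches from about 0.25 to 0.725 m from the base axis. Payload 9.7 kg.
Tool frame: the origin (TCP) lies midway between the tips of the shut fingers; the grasp point (between the pads) lies 19 mm behind it (bot.pinch_z is the distance from the TCP to the grasp point, in m); z points along the fingers, y is the line along which they close (so a half turn about z gives the same grasp; the last joint's range is limited). The gripper opens to 85 mm and grips with 20 to 120 N. Pads are 22 mm wide; open, the fingers measure 114 mm over their backs; the gripper's body (76 mm by 85 mm) begins 54 mm behind the grasp point. The pads swing forward as they close: fully open they stand 13 mm farther back than shut.
Start: joints at [73.797, 4.979, 10.078, 95.1, 0, 90], TCP at [0.153, 0.528, 0.231] pointing down, gripper open.
Joint ranges: [-179.16, 179.16], [-48.56, 103.87], [-65.8, 70.77], [-126.05, 130.52], [-82.76, 87.17], [-180, 180]. Speed limits (degrees/s): [127.2, 127.2, 147.25, 180, 180, 180].

### API

Orientations are given as [roll, pitch, yaw] about the fixed x, y, z axes, in that order (R = Rz(yaw) Ry(pitch) Rx(roll)).
In Python, from workcell import sensors, camera, camera_params, ticket, bot gives the robot as it stands.
- The arm moves only by the shell command python3 -m jog 'ROWS' [FORCE]. ROWS is JSON, a list that holds one entry, the list of rows, each a list of 5 numbers: the shift along the world's x, y, z in units of 50 mm (1.0 is 50 mm), then the turn about the world's z in units of 5 degrees (1.0 is 5 degrees), then the opening, from 0 (shut) to 1 (fully open). In form: [[[tx, ty, tz, yaw, grip], ...]]. A call has 1 to 8 rows; each row shifts and turns the commanded pose from where the row before left it; what a row does not reach is not made up. A row lasts 1/10 s, in which the tool goes at most 50 mm and 8.59 degrees, less where a joint would pass 70% of its speed; a pose out of reach is approached as far as the arm can. A call is refused whole if a number of a shift passes 1 or a number of a turn 1, either way. A call with a gripper value outside its range is refused whole. The fingers move at their own pace and stop on an object; FORCE is the grip in N (left out, the last holds). Time passes only in rows, so rows that do not move let the fingers close. It gives the time, the measured TCP pose, the force, the opening and the grip force at its end, in the units of the state.
- sensors.get_obs(): the state, without advancing time (a new reading comes with each control period).
- camera(name): name is "scene" or "side" or "wrist"; returns the picture (420x560x3 uint8, blue, green, red); there is no depth.
- camera_params(name): a dict with "fx", "fy", "cx", "cy" (pixels), "T" (4x4, takes a point from camera to world coordinates); the wrist camera has in their place "tool_from_camera" (4x4, takes a point from camera to tool coordinates, whose origin is the TCP and whose axes are the flange's). Camera axes: x right, y down, z forward; pixel columns grow to the right and rows downward; lengths in m; the calibration is good to about 2 mm. A picture is of the moment at which its call begins: read the wrist's pose just before it. camera_params takes no time and is no camera call.
- ticket.job_done(): hands the job in; it is judged then, once.
The state is a dict: "time": time; "q": joint angles; "qd": joint speeds; "joint_efforts": joint torques, N m; "ee_pos": TCP position; "tcp_rot": TCP orientation; "wrist_force": force on the tool from outside, world axes, zero at the start; "torque": the same for the moment, N m; "opening": finger opening in m; "grasp_force": force on a finger pad.
Only numpy, scipy, OpenCV 4.12 (cv2) and the standard library are available. Lean on these libraries where they do the work, as an engineer would, in place of code of your own. Each camera call takes 0.05 s, during which the arm holds its last target. There are 200 camera calls.

### The job

The flat lap rocks because its front right foot is too short. Slide the shims that lie on the right into the gap between that foot and the steel plate below, one by one and one on top of the other, each with its engraved ring under the foot, until the lap no longer rocks when you press about 10 N (never 25 N) down on the boss above the foot; leave the shims in place. Use no more force than that on the lap, do not shift it, and leave the bottle, the cup and the tin alone.

Things in the scene. Friction and masses are not known exactly. Their poses are not given: they have to be found in the camera images.
- lap: Loose 4 kg bench flat lap: grey base plate 236x196 mm (z 28 to 42 mm), dark 210 mm wheel (top 65 mm), four feet of 12 mm radius under lugs of 20 mm radius at (+-125, +-105) mm. Origin at table level under its centre, x away from the robot, y left. It stands on three feet; the one at (-125, -105) hovers. Pressing there with 3 to 8 N rocks it about the neighbouring feet (line 161 mm away) till that foot lands.
- sole (a point): Centre of the flat underside (24 mm wide, edge rounded 1.5 mm) of the short foot, 11.3 mm above the table while the lap is level. Under it, centred 14 mm to its front right, lies a fixed round steel plate, 160 mm wide and 2 or 6 mm thick (not told which; the other lies idle at the far right). Shims go between plate and sole, from the front or the right side; the lug is 28 mm above the table.
- boss_top (a point): Centre of the top of the round steel boss, 30 mm wide and 10 mm high, on the lug straight above the short foot: the place to press on. Its top is 52 mm above the table while the lap is level.
- boss: The same boss as a body; origin at the centre of its underside, 42 mm above the table.
- shim0_grip (a point): First of three equal loose dark steel shims (80 g) flat on the table: plate 90x40x4 mm with an upright block at its tail (12 mm along x, 28 mm wide, top 44 mm above the plate's underside). This is the middle of the block, 24 mm above that underside. x points to the nose, 84 mm ahead, its last 5 mm 2.6 mm thick. Because of the blocks, stacked shims must enter from different sides (front, right).
- shim0_seat (a point): Centre of the ring (26 mm) engraved on the plate of that shim, on its top face 4 mm above its underside, 61 mm ahead of the block's middle and 23 mm behind the nose: the foot belongs above it.
- shim1_grip (a point): Second of three equal loose dark steel shims (80 g) flat on the table: plate 90x40x4 mm with an upright block at its tail (12 mm along x, 28 mm wide, top 44 mm above the plate's underside). This is the middle of the block, 24 mm above that underside. x points to the nose, 84 mm ahead, its last 5 mm 2.6 mm thick. Because of the blocks, stacked shims must enter from different sides (front, right).
- shim1_seat (a point): Centre of the ring (26 mm) engraved on the plate of that shim, on its top face 4 mm above its underside, 61 mm ahead of the block's middle and 23 mm behind the nose: the foot belongs above it.
- shim2_grip (a point): Third of three equal loose dark steel shims (80 g) flat on the table: plate 90x40x4 mm with an upright block at its tail (12 mm along x, 28 mm wide, top 44 mm above the plate's underside). This is the middle of the block, 24 mm above that underside. x points to the nose, 84 mm ahead, its last 5 mm 2.6 mm thick. Because of the blocks, stacked shims must enter from different sides (front, right).
- shim2_seat (a point): Centre of the ring (26 mm) engraved on the plate of that shim, on its top face 4 mm above its underside, 61 mm ahead of the block's middle and 23 mm behind the nose: the foot belongs above it.
- dropper: Small dropper bottle with a red cap, 27 mm wide, 86 mm tall, a bystander standing loose; origin at the centre of its underside.
- cup: Small white mixing cup, 49 mm wide, 31 mm tall, a bystander standing loose; origin at the centre of its underside.
- tin: Green tin box, 77x123x35 mm, a bystander standing loose; origin at the centre of its underside.
- shim0: The same shim as shim0_grip; origin under the centre of its plate, x to the nose, 39 mm ahead of the block's middle.
- shim1: The same shim as shim1_grip; origin under the centre of its plate, x to the nose, 39 mm ahead of the block's middle.
- shim2: The same shim as shim2_grip; origin under the centre of its plate, x to the nose, 39 mm ahead of the block's middle.
Things that resemble listed ones, but are neither listed nor needed, are in the scene too. Leave any red or yellow look-alike of the shim0 alone.

How it is judged (in metres and radians):
On the way, in this order (a step that is already met when the one before it is completed fails the run):
1. a shim lies with its ring under the short foot (((horizontal distance between shim0_seat and sole below 0.014 m and z of shim0_seat in the frame of sole below 0.001 m) or (horizontal distance between shim1_seat and sole below 0.014 m and z of shim1_seat in the frame of sole below 0.001 m) or (horizontal distance between shim2_seat and sole below 0.014 m and z of shim2_seat in the frame of sole below 0.001 m))), for 0.2 s.
2. pressed down on the boss with more than 8 N, the lap no longer rocks (tilts less than 0.018 rad) (contact force between anything else and boss above 8 N and angle between lap's own z axis and vertical below 0.018 rad), for 0.4 s.
At the end, for the whole second after the job is handed in: The lap stands still and level (within 0.012 rad); a shim lies still with its ring within 14 mm of the centre of the short foot and its top face at most 3 mm below the sole (so the gap is filled, by one shim or by two stacked) (((horizontal distance between shim0_seat and sole below 0.014 m and z of shim0_seat in the frame of sole between -0.003 and 0.001 m and angle between shim0_seat's own z axis and vertical below 0.1 rad and linear speed of shim0 below 0.01 m/s) or (horizontal distance between shim1_seat and sole below 0.014 m and z of shim1_seat in the frame of sole between -0.003 and 0.001 m and angle between shim1_seat's own z axis and vertical below 0.1 rad and linear speed of shim1 below 0.01 m/s) or (horizontal distance between shim2_seat and sole below 0.014 m and z of shim2_seat in the frame of sole between -0.003 and 0.001 m and angle between shim2_seat's own z axis and vertical below 0.1 rad and linear speed of shim2 below 0.01 m/s)) and angle between lap's own z axis and vertical below 0.012 rad and linear speed of lap below 0.01 m/s); the robot touches nothing.
It fails at once if the lap shifted more than 15 mm (distance of lap from where it was at the start of the episode above 0.015 m).
It fails at once if the robot or a shim pushed the lap with more than 25 N (contact force between any of the fingers, the arm, shim0, shim1, shim2 and lap above 25 N).
It fails at once if bottle, cup or tin disturbed (moved more than 15 mm) (distance of any of dropper, cup, tin from where it was at the start of the episode above 0.015 m).
It also fails if it takes over 72 s, if anything falls off the work surface, if the arm or the gripper's body presses on something with over 40 N, if the wrist force passes 120 N, or if a joint passes its speed limit or range.

## Working session

There is one attempt and no reset: what is moved stays moved. The work goes in short steps, Python scripts to look and compute and a shell command to move; the robot and the scene stay as the last step left them, time stands still between calls to the robot, and variables do not carry over. Pictures are saved under pics/ and viewed, at most 10 in all, crops included, and the job is handed in when it is done.

```bash
mkdir -p pics; ls; python3 - <<'E'
from workcell import *
import cv2,numpy as np
o=sensors.get_obs();print(o)
for n in ("scene","side"):
    im=camera(n);cv2.imwrite(f"pics/{n}0.png",im);p=camera_params(n);print(n,p)
print(camera_params("wrist"),bot.pinch_z)
E
```

```text
pics
{'time': 0.0, 'q': array([7.37996914e+01, 5.01158615e+00, 1.00324441e+01, 9.50976510e+01,
       2.79743343e-04, 9.00000020e+01]), 'qd': array([-0.03010534,  0.10377634, -0.02246161, -0.03629687, -0.00307701,
       -0.06085017]), 'joint_efforts': array([ 1.15487715e-04, -5.20388103e+01,  4.64801967e+01,  1.64836604e-02,
        1.74820907e-04, -2.49006938e-06]), 'ee_pos': array([0.15338336, 0.52794336, 0.23056039]), 'tcp_rot': array([-1.79923207e+02, -2.79740444e-04,  1.63799689e+02]), 'wrist_force': array([-0.68440606,  0.00163256, -0.23302933]), 'torque': array([-0.00719506,  0.06114875,  0.00856907]), 'grasp_force': 0.0, 'opening': 0.08558625126198874}
scene {'fx': 520.5149018177244, 'fy': 520.5149018177244, 'cx': 280.13831347511325, 'cy': 208.57362862800886, 'T': array([[ 0.68130008, -0.50896598,  0.52610249, -0.2287517 ],
       [-0.73193108, -0.48382425,  0.47978222, -0.84660958],
       [ 0.01034832, -0.71194643, -0.70215753,  1.23078396],
       [ 0.        ,  0.        ,  0.        ,  1.        ]])}
side {'fx': 468.9913773541857, 'fy': 468.9913773541857, 'cx': 278.6081
[... 155 characters left out ...]
95376778e-01,  8.03357123e-01,
        -9.77370775e-01],
       [-8.77566297e-03, -8.03446628e-01, -5.95312106e-01,
         7.49229228e-01],
       [ 0.00000000e+00,  0.00000000e+00,  0.00000000e+00,
         1.00000000e+00]])}
{'fx': 334.4302059490453, 'fy': 334.4302059490453, 'cx': 272.50377556491304, 'cy': 210.31193928703945, 'tool_from_camera': array([[-6.48560205e-04, -9.53573411e-01, -3.01159972e-01,
         7.65868676e-02],
       [ 9.99999662e-01, -7.70690267e-04,  2.86723901e-04,
        -4.30012688e-04],
       [-5.05513348e-04, -3.01159684e-01,  9.53573589e-01,
        -1.43286725e-01],
       [ 0.00000000e+00,  0.00000000e+00,  0.00000000e+00,
         1.00000000e+00]])} 0.0187
```

View pics/scene0.png

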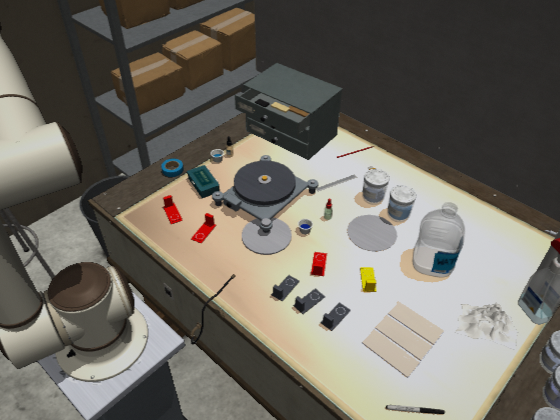

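View pics/side0.png

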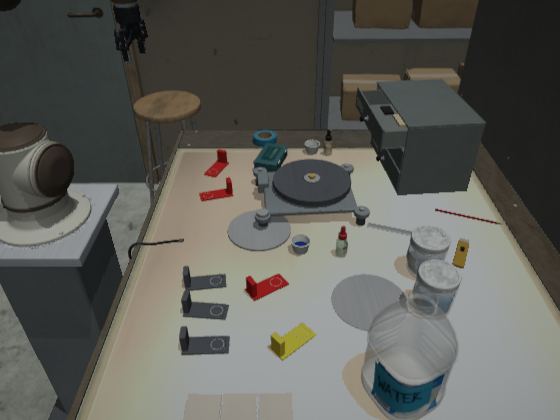

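The scene view shows the boss at about (265,226) on the lap's near right lug, with the steel plate under it. The three dark shims are at (287,287), (310,299) and (336,315). The side view has the boss at (262,214) and the dark shims at (205,281), (205,310) and (205,343), blocks to the left and noses towards +x.

Look-alikes: red at side (216,168), (216,190) and (268,286), yellow at (294,340). The three dark ones match "dark steel", so I'm confirming them in an enlarged crop.

```bash
cat > h.py <<'E'
from workcell import *
import cv2,numpy as np
P={n:camera_params(n) for n in("scene","side")}
def cast(n,uv,z,p=None,T=None):
    p=p or P[n];T=p["T"] if T is None else T
    d=T[:3,:3]@[(uv[0]-p["cx"])/p["fx"],(uv[1]-p["cy"])/p["fy"],1];o=T[:3,3]
    return (o+d*(z-o[2])/d[2])[:3]
def wristT(o):
    from scipy.spatial.transform import Rotation as R
    T=np.eye(4);T[:3,:3]=R.from_euler("xyz",o["tcp_rot"],degrees=True).as_matrix();T[:3,3]=o["ee_pos"]
    return T@camera_params("wrist")["tool_from_camera"]
E
python3 - <<'E'
from h import *
for n,(a,b,c,d) in {"scene":(260,265,360,335),"side":(170,255,240,365)}.items():
    im=cv2.imread(f"pics/{n}0.png");g=im.max(2)
    m=np.zeros_like(g);m[b:d,a:c]=(g[b:d,a:c]<110)*255
    nn,l,s,cc=cv2.connectedComponentsWithStats(m)
    for i in range(1,nn):
        if s[i,4]>60:
            r=cv2.minAreaRect(np.argwhere(l==i)[:,::-1].astype(np.float32));print(n,s[i],cast(n,cc[i],.004).round(3),[np.round(x,1) for x in r])
A=cv2.resize(cv2.imread("pics/side0.png")[255:365,170:240],None,fx=5,fy=5,interpolation=2)
B=cv2.resize(cv2.imread("pics/scene0.png")[265:335,265:355],None,fx=4.8,fy=4.8,interpolation=2)
C=np.zeros((550,350+432,3),np.uint8);C[:,:350]=A;C[:336,350:]=B[:336,:432]
cv2.imwrite("pics/c1.png",C)
A=cv2.resize(cv2.imread("pics/side0.png")[150:250,220:380],None,fx=2.5*1,fy=2.5,interpolation=2)
B=cv2.resize(cv2.imread("pics/scene0.png")[150:260,200:330],None,fx=3,fy=3,interpolation=2)
C=np.zeros((330,800,3),np.uint8);C[:250,:400]=A;C[:,400:790]=B
cv2.imwrite("pics/c2.png",C)
E
```

```text
scene [312 266  10  10  77] [ 0.573 -0.269  0.004] [array([316.9, 270.3]), array([9.2, 8.6]), np.float64(8.1)]
scene [271 276  28  25 347] [ 0.457 -0.241  0.004] [array([283.6, 286.7]), array([15.7, 27.9]), np.float64(40.6)]
scene [293 289  32  25 376] [ 0.47  -0.32   0.004] [array([307.6, 299.3]), array([16.6, 30.1]), np.float64(52.4)]
scene [321 303  29  28 375] [ 0.481 -0.409  0.004] [array([334.2, 315.8]), array([15.6, 29. ]), np.float64(45.0)]
side [ 181  266   48   54 1423] [ 0.462 -0.287  0.004] [array([205.1, 292.6]), array([47.3, 50.8]), np.float64(3.6)]
side [179 326  51  29 954] [ 0.48  -0.41   0.004] [array([204., 340.]), array([28., 50.]), np.float64(90.0)]
```

View pics/c1.png

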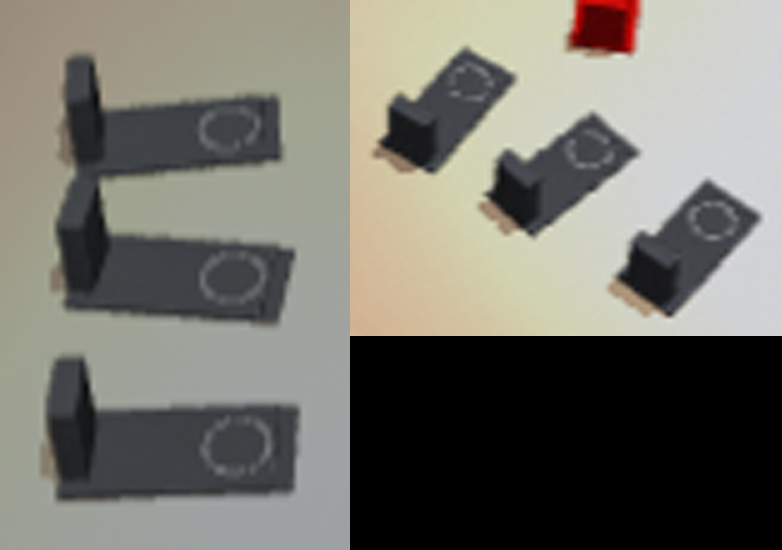

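View pics/c2.png

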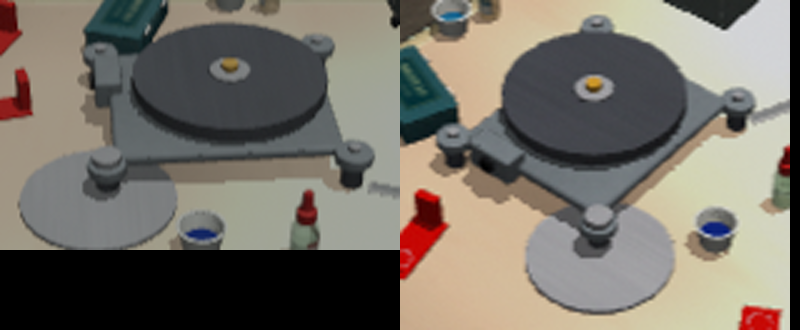

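The crops confirm three dark shims with rings and blocks. The boss top is at side (262.4,212) and scene (266.7,221), and a blue-filled cup stands right of the plate. Next I'm triangulating these points.

```bash
python3 - <<'E'
from h import *
def tri(a,b):
    L=[]
    for n,uv in(("scene",a),("side",b)):
        p=P[n];M=np.array([[p["fx"],0,p["cx"]],[0,p["fy"],p["cy"]],[0,0,1]])@np.linalg.inv(p["T"])[:3];L.append(M)
    X=cv2.triangulatePoints(L[0],L[1],np.float64(a),np.float64(b)).ravel();return (X[:3]/X[3]).round(4)
for k,a,b in[("r0",(290,282.3),(216,280.6)),("r1",(314.8,296),(216.6,310.6)),("r2",(340.4,310.8),(217.4,344.2)),
 ("boss",(266.7,221),(262.4,212)),("BR",(312.7,182.7),(361.6,210.8)),("FL",(217.7,195),(259.2,170)),("BL",(265.7,157.3),(346.8,166.8)),("spin",(264.7,178.7),(312,175.2)),("disc",(266.7,235.7),(259.2,230))]:
    print(k,tri(a,b),end=' ')
    z={"r":.004,"b":.052,"d":.004}.get(k[0])
    if z:print(cast("scene",a,z).round(4),cast("side",b,z).round(4),end='')
    print()
for k,u in[("b0",(186,267.4)),("b1",(186,292.6)),("b2",(183.6,327.4))]:print(k,cast("side",u,.044).round(4))
for k,u in[("b0",((400-350)/4.8+265+2,98/4.8+265)),("b1",((520-350)/4.8+265,160/4.8+265)),("b2",((654-350)/4.8+265,241/4.8+265))]:print(k,cast("scene",u,.044).round(4))
print("cup rim side",[cast("side",u,.031).round(3) for u in((290,240),(309.5,240),(300,236))])
E
```

```text
r0 [ 0.4855 -0.2388  0.0021] [ 0.4848 -0.2394  0.004 ] [ 0.4858 -0.2413  0.004 ]
r1 [ 0.4974 -0.3244  0.0026] [ 0.4974 -0.324   0.004 ] [ 0.4973 -0.3273  0.004 ]
r2 [ 0.5087 -0.4089  0.0024] [ 0.5081 -0.4088  0.004 ] [ 0.5087 -0.411   0.004 ]
boss [ 0.5831 -0.05    0.0519] [ 0.5845 -0.0484  0.052 ] [ 0.5824 -0.053   0.052 ]
BR [ 0.832  -0.0288  0.0395] 
FL [0.5649 0.1596 0.0423] 
BL [0.8171 0.1815 0.0412] 
spin [0.7095 0.0813 0.0723] 
disc [ 5.732e-01 -5.890e-02 -1.000e-04] [ 0.5708 -0.0612  0.004 ] [ 0.5734 -0.0645  0.004 ]
b0 [ 0.4243 -0.2414  0.044 ]
b1 [ 0.4369 -0.315   0.044 ]
b2 [ 0.4475 -0.4035  0.044 ]
b0 [ 0.4289 -0.2407  0.044 ]
b1 [ 0.4404 -0.3172  0.044 ]
b2 [ 0.4507 -0.4082  0.044 ]
cup rim side [array([ 0.65 , -0.135,  0.031]), array([ 0.696, -0.135,  0.031]), array([ 0.674, -0.12 ,  0.031])]
```

```bash
for i in 1; do python3 -m jog '[[[0.27,-0.77,0,0.19,0.55],[0.27,-0.77,0,0.19,0.55],[0.27,-0.77,0,0.19,0.55],[0.27,-0.77,0,0.19,0.55],[0.27,-0.77,0,0.19,0.55],[0.27,-0.77,0,0.19,0.55],[0.27,-0.77,0,0.19,0.55]]]'; done
python3 -m jog '[[[0.27,-0.77,0,0.19,0.55],[0.27,-0.77,0,0.19,0.55],[0.27,-0.77,0,0.19,0.55],[0.27,-0.77,0,0.19,0.55],[0.27,-0.77,0,0.19,0.55],[0.27,-0.77,0,0.19,0.55],[0.27,-0.77,0,0.19,0.55]]]'
python3 -m jog '[[[0.27,-0.77,0,0.19,0.55],[0.27,-0.77,0,0.19,0.55],[0.27,-0.77,0,0.19,0.55],[0.27,-0.77,0,0.19,0.55],[0.27,-0.77,0,0.19,0.55],[0.27,-0.77,0,0.19,0.55],[0,0,0,0,0.55],[0,0,0,0,0.55]]]'
python3 - <<'E'
from h import *
o=sensors.get_obs();T=wristT(o);im=camera("wrist");cv2.imwrite("pics/w1.png",im);p=camera_params("wrist")
print(o["time"],o["ee_pos"],o["tcp_rot"],o["q"],o["wrist_force"],o["opening"])
for X in[(.4265,-.241,.044),(.4853,-.24,.004),(.4387,-.316,.044),(.4973,-.3257,.004)]:
    c=np.linalg.inv(T)@np.r_[X,1];print(X,p["fx"]*c[0]/c[2]+p["cx"],p["fy"]*c[1]/c[2]+p["cy"])
np.save("T1.npy",T)
E
```

```text
time: 0.8
ee_pos: [0.248, 0.2571, 0.2311]
tcp_rot: [-180.0, 0.0, 170.5]
wrist_force: [1.2, 1.2, 0.2]
opening: 0.047
grasp_force: 0.0
time: 1.5
ee_pos: [0.3425, -0.0126, 0.2312]
tcp_rot: [180.0, 0.0, 177.1]
wrist_force: [1.5, 1.5, -0.1]
opening: 0.0472
grasp_force: 0.0
time: 2.3
ee_pos: [0.4232, -0.2423, 0.2304]
tcp_rot: [179.9, -0.1, -177.3]
wrist_force: [-0.4, 0.2, -0.6]
opening: 0.0468
grasp_force: 0.0
2.3 [ 0.4231877  -0.24232728  0.23043567] [ 1.79929271e+02 -9.40798236e-02 -1.77304372e+02] [-2.98017948e+01 -3.44793931e+00  1.46464355e+00  9.50299312e+01
  9.10843903e-03 -3.24973740e+01] [-0.43081297  0.15499361 -0.60163308] 0.04683794212533126
(0.4265, -0.241, 0.044) 273.8597900900581 187.92959847176303
(0.4853, -0.24, 0.004) 272.13934353418057 228.47961176458037
(0.4387, -0.316, 0.044) 199.84278131935878 196.27874333385515
(0.4973, -0.3257, 0.004) 199.4949796004417 234.86195153446135
```

View pics/w1.png

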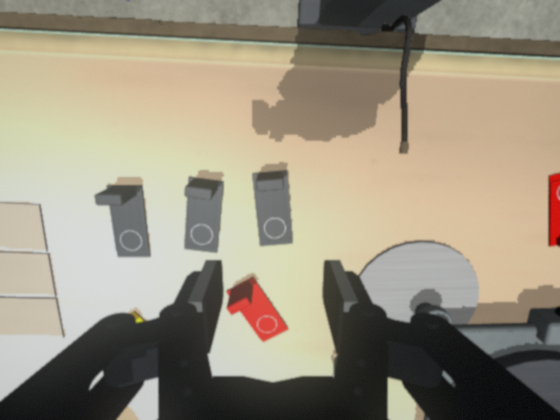

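The wrist view shows s0 with its ring at (275,228) and plate corners (287,168) and (293,243). s1 has its ring at (202,234) and s2 at (131,240). The plate with the boss is at right, around (420,290).

```bash
python3 - <<'E'
from h import *
T=np.load("T1.npy");p=camera_params("wrist");im=cv2.imread("pics/w1.png")
C=lambda u,z:cast("w",u,z,p,T)
for k,a,c,r in[("s0",(245,160),(300,250),(275,228)),("s1",(178,165),(230,256),(202,234))]:
    g=im.max(2);m=np.zeros_like(g);m[a[1]:c[1],a[0]:c[0]]=(g[a[1]:c[1],a[0]:c[0]]<115)*255
    q=np.argwhere(m)[:,::-1]
    # plate edges by rows below the block
    L=[];R=[]
    for v in range(198,240):
        xs=q[q[:,1]==v][:,0]
        if len(xs)>20:L.append(C((xs.min(),v),.004)[:2]);R.append(C((xs.max()+1,v),.004)[:2])
    L=np.array(L);R=np.array(R)
    s=[np.degrees(np.arctan(np.polyfit(e[:,0],e[:,1],1)[0])) for e in(L,R)]
    w=abs(np.polyval(np.polyfit(L[:,0],L[:,1],1),.48)-np.polyval(np.polyfit(R[:,0],R[:,1],1),.48))
    ring=C(r,.004);y=np.radians(np.mean(s));cen=.5*(np.polyval(np.polyfit(L[:,0],L[:,1],1),ring[0])+np.polyval(np.polyfit(R[:,0],R[:,1],1),ring[0]))
    print(k,"yaws",s,"width",w,"ring",ring,"cy",cen,"nose x",C((r[0],q[:,1].max()+1),.004)[0],"grip",ring[0]-.061*np.cos(y),cen-.061*np.sin(y))
print("boss",C((426,297),.052))
E
```

```text
Traceback (most recent call last):
IndexError: too many indices for array: array is 1-dimensional, but 2 were indexed
```

```bash
python3 - <<'E'
from h import *
T=np.load("T1.npy");p=camera_params("wrist");im=cv2.imread("pics/w1.png");g=im.max(2);print(g[215,245:300:5])
C=lambda u,z:cast("w",u,z,p,T)
for k,a,c,r in[("s0",245,300,(275,228)),("s1",178,230,(202,234))]:
    L=[];R=[]
    for v in range(200,238):
        xs=np.flatnonzero(g[v,a:c]<160)+a
        L.append(C((xs.min(),v),.004)[:2]);R.append(C((xs.max()+1,v),.004)[:2])
    f=[np.polyfit(*np.array(e).T,1) for e in(L,R)]
    ring=C(r,.004);s=np.degrees(np.arctan([q[0] for q in f]));cy=[np.polyval(q,ring[0]) for q in f];y=np.radians(s.mean())
    print(k,"yaws",s,"width",np.diff(cy),"ring",ring,"grip",ring[0]-.061*np.cos(y),np.mean(cy)-.061*np.sin(y))
print("boss",C((426,297),.052))
E
```

```text
[220 219 204 118 117 117 116 114 114 152 218]
s0 yaws [8.05140611 8.15090267] width [0.04014347] ring [ 0.48454367 -0.23665905  0.004     ] grip 0.424152395646223 -0.24494931477319967
s1 yaws [-4.86819671 -4.98451384] width [0.03999915] ring [ 0.49606644 -0.32271487  0.004     ] grip 0.43529177954408277 -0.3171453442397295
boss [ 0.53983873 -0.06820632  0.052     ]
```

```bash
python3 -m jog '[[[0.02,-0.05,-0.8,0.54,0.55],[0,0,-0.8,0.54,0.55],[0,0,-0.8,0,0.55],[0,0,-0.8,0,0.55],[0,0,-0.6,0,0.55],[0,0,-0.4,0,0.55],[0,0,-0.16,0,0.55],[0,0,0,0,0.55]]]' 50
python3 -m jog '[[[0,0,0,0,0.25],[0,0,0,0,0.2],[0,0,0,0,0.2],[0,0,0,0,0.2]]]' 50
```

```text
time: 3.15
ee_pos: [0.4241, -0.2434, 0.013]
tcp_rot: [180.0, -0.0, -171.7]
wrist_force: [-0.1, 0.4, 1.0]
opening: 0.0469
grasp_force: 0.0
time: 3.55
ee_pos: [0.4254, -0.2447, 0.015]
tcp_rot: [-179.9, 0.1, -171.8]
wrist_force: [-1.0, 1.2, 6.6]
opening: 0.0271
grasp_force: 50.1
```

```bash
python3 -m jog '[[[0,0,0.4,0,0.2],[0,0,0.8,0,0.2],[0.2,0.74,0,-0.16,0.2],[0.2,0.74,0,-0.16,0.2],[0.2,0.74,0,-0.16,0.2],[0.2,0.74,0,-0.16,0.2],[0.2,0.74,0,0,0.2],[0,0,0,0,0.2]]]' 50
python3 - <<'E'
from h import *
o=sensors.get_obs();print(o["ee_pos"],o["tcp_rot"],o["wrist_force"],o["opening"])
A=camera("scene");B=camera("side");W=camera("wrist")
A=cv2.resize(A[160:280,195:335],None,fx=2.85,fy=2.85,interpolation=2);B=cv2.resize(B[145:265,195:335],None,fx=2.85,fy=2.85,interpolation=2)
C=np.zeros((600,800,3),np.uint8);C[:342,:399]=A;C[:342,400:799]=B;C[345:600,:340]=cv2.resize(W,(340,255))
cv2.imwrite("pics/c3.png",C)
E
```

```text
time: 4.35
ee_pos: [0.4755, -0.056, 0.074]
tcp_rot: [180.0, 0.1, -174.8]
wrist_force: [-0.0, -1.5, -0.4]
opening: 0.0272
grasp_force: 49.6
[ 0.47547304 -0.0560221   0.07395766] [ 1.79964447e+02  7.84014599e-02 -1.74771704e+02] [-0.00530937 -1.45309686 -0.36218628] 0.027198455654219477
```

View pics/c3.png

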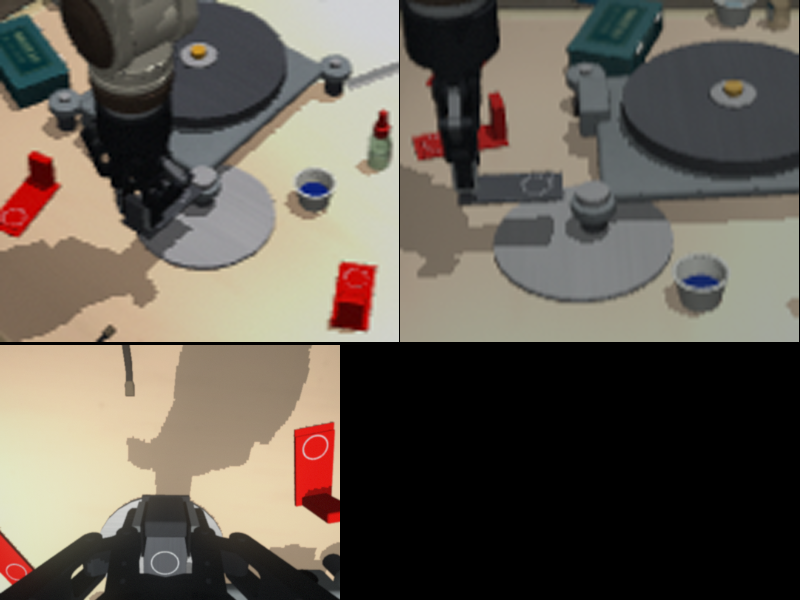

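The shim is held level. The side crop shows its nose in front of the boss at (592,205), aimed at the foot. Now lowering.

```bash
python3 -m jog '[[[0,-0.05,-0.5,0,0.2],[0,0,-0.42,0,0.2],[0,0,0,0,0.2],[0,0,0,0,0.2]]]'
python3 -m jog '[[[0,0,-0.04,0,0.2],[0,0,-0.04,0,0.2],[0,0,0,0,0.2]]]'
python3 -m jog '[[[0,0,-0.04,0,0.2],[0,0,-0.02,0,0.2],[0,0,0,0,0.2]]]'
```

```text
time: 4.9
ee_pos: [0.4742, -0.0628, 0.0277]
tcp_rot: [-180.0, -0.0, -175.1]
wrist_force: [-0.3, 0.1, 1.0]
opening: 0.0274
grasp_force: 49.6
time: 5.2
ee_pos: [0.4747, -0.062, 0.0237]
tcp_rot: [-180.0, 0.0, -175.0]
wrist_force: [-0.1, -0.5, -1.3]
opening: 0.0273
grasp_force: 49.6
time: 5.5
ee_pos: [0.4746, -0.0618, 0.021]
tcp_rot: [-180.0, 0.0, -175.0]
wrist_force: [-1.9, -0.1, 6.1]
opening: 0.0272
grasp_force: 50.5
```

```bash
python3 -m jog '[[[0,0.03,0.014,0,0.2],[0.08,0.02,0,0,0.2],[0.08,0.01,0,0,0.2],[0,0,0,0,0.2]]]'
python3 -m jog '[[[0.06,0.005,0,0,0.2],[0.06,0.005,0,0,0.2],[0.06,0.005,0,0,0.2],[0,0,0,0,0.2]]]'
```

```text
time: 5.9
ee_pos: [0.4832, -0.0587, 0.021]
tcp_rot: [-180.0, 0.0, -175.0]
wrist_force: [1.2, 0.3, 0.8]
opening: 0.0269
grasp_force: 49.8
time: 6.3
ee_pos: [0.4921, -0.0581, 0.021]
tcp_rot: [-180.0, 0.0, -175.0]
wrist_force: [1.5, -0.1, 1.1]
opening: 0.0271
grasp_force: 49.9
```

```bash
python3 -m jog '[[[0.08,0.008,0,0,0.2],[0.08,0.008,0,0,0.2],[0,0,0,0,0.2]]]'
python3 -m jog '[[[0.08,0.007,0,0,0.2],[0.08,0.007,0,0,0.2],[0,0,0,0,0.2]]]'
python3 -m jog '[[[0.08,0.007,0,0,0.2],[0.08,0.007,0,0,0.2],[0.06,0.007,0,0,0.2],[0.05,0.007,0,0,0.2],[0,0,0,0,0.2]]]'
```

```text
time: 6.6
ee_pos: [0.5002, -0.0573, 0.021]
tcp_rot: [-180.0, 0.0, -175.0]
wrist_force: [1.3, -0.2, 1.2]
opening: 0.0271
grasp_force: 49.9
time: 6.9
ee_pos: [0.5082, -0.0565, 0.021]
tcp_rot: [-180.0, 0.0, -175.0]
wrist_force: [1.3, -0.2, 1.0]
opening: 0.0271
grasp_force: 49.9
time: 7.4
ee_pos: [0.5215, -0.0552, 0.0211]
tcp_rot: [-180.0, 0.0, -175.0]
wrist_force: [0.3, -0.3, 3.5]
opening: 0.0266
grasp_force: 50.2
```

```bash
python3 -m jog '[[[0,0,0,0,0.4],[0,0,0,0,0.55],[0,0,0,0,0.55],[0,0,0.4,0,0.55],[0,0,0.8,0,0.55],[-0.5,0,0.8,0,0.55],[-0.8,0,0.6,0,0.2],[-0.8,0,0,0,0]]]'
python3 - <<'E'
from h import *
A=camera("scene");B=camera("side");cv2.imwrite("pics/sA.png",A);cv2.imwrite("pics/sB.png",B)
A=cv2.resize(A[190:260,225:325],None,fx=3.99,fy=3.99,interpolation=2);B=cv2.resize(B[190:260,210:310],None,fx=3.99,fy=3.99,interpolation=2)
cv2.imwrite("pics/c4.png",np.hstack([A,B]))
E
```

```text
time: 8.2
ee_pos: [0.4165, -0.0553, 0.1549]
tcp_rot: [-179.9, 0.3, -175.0]
wrist_force: [0.4, 0.4, 0.2]
opening: 0.0184
grasp_force: 0.0
```

View pics/c4.png

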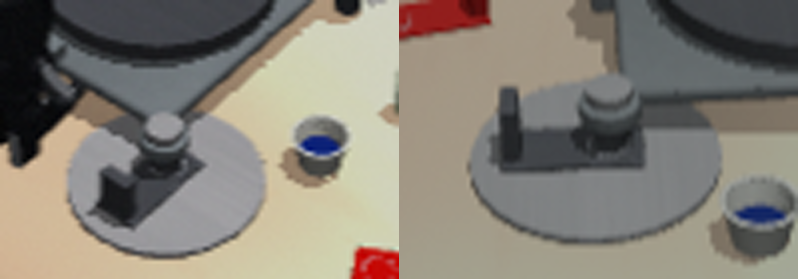

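The shim lies under the foot: in the side crop its nose edge is at x=643 and the foot at x=607, about 22.6 mm apart against 23 mm nominal. Next is the press test on the boss.

```bash
python3 -m jog '[[[0.6,0.02,0,0,0],[0.7,0.02,0,0,0],[0.7,0.02,0,0,0],[0.7,0.02,-0.3,0,0],[0.63,0.02,-0.5,0,0],[0,0,-0.6,0,0],[0,0,-0.4,0,0],[0,0,0,0,0]]]'
python3 -m jog '[[[0,0,-0.04,0,0],[0,0,-0.04,0,0],[0,0,0,0,0]]]'
```

```text
time: 9.1
ee_pos: [0.5808, -0.05, 0.0569]
tcp_rot: [179.9, -0.3, -175.0]
wrist_force: [0.3, -0.3, 0.5]
opening: -0.0001
grasp_force: 0.0
time: 9.4
ee_pos: [0.583, -0.0503, 0.0582]
tcp_rot: [-180.0, 0.1, -175.0]
wrist_force: [-0.2, -0.0, -0.1]
opening: 0.0003
grasp_force: 0.0
```

```bash
python3 -m jog '[[[0,0,-0.04,0,0],[0,0,-0.04,0,0],[0,0,0,0,0],[0,0,0,0,0]]]'
python3 -m jog '[[[0,0,-0.02,0,0],[0,0,-0.01,0,0],[0,0,0,0,0]]]'
python3 -m jog '[[[0,0,-0.01,0,0],[0,0,-0.01,0,0],[0,0,0,0,0]]]'
```

```text
time: 9.8
ee_pos: [0.5824, -0.0502, 0.053]
tcp_rot: [180.0, -0.0, -175.0]
wrist_force: [-0.3, 0.4, -0.3]
opening: -0.0001
grasp_force: 0.0
time: 10.1
ee_pos: [0.5825, -0.0503, 0.0517]
tcp_rot: [-180.0, 0.0, -175.0]
wrist_force: [-1.1, -0.1, 2.5]
opening: -0.0002
grasp_force: 1.4
time: 10.4
ee_pos: [0.5824, -0.0505, 0.0508]
tcp_rot: [-180.0, 0.0, -175.0]
wrist_force: [-3.1, -2.4, 5.1]
opening: -0.0001
grasp_force: 2.8
```

```bash
python3 -m jog '[[[0,0,-0.006,0,0],[0,0,0,0,0]]]'
python3 -m jog '[[[0,0,-0.006,0,0],[0,0,0,0,0]]]'
```

```text
time: 10.6
ee_pos: [0.5824, -0.0504, 0.0508]
tcp_rot: [-180.0, 0.0, -175.0]
wrist_force: [-4.3, -1.9, 7.4]
opening: 0.0004
grasp_force: 3.8
time: 10.8
ee_pos: [0.5824, -0.0505, 0.0508]
tcp_rot: [-180.0, 0.0, -175.0]
wrist_force: [-5.1, -2.3, 9.2]
opening: 0.0002
grasp_force: 4.8
```

The foot landed after about 1.2 mm and z no longer changes as force rises, so one shim fills the gap on the 6 mm plate. Holding the press at about 10 N.

```bash
python3 -m jog '[[[0,0,-0.004,0,0],[0,0,0,0,0],[0,0,0,0,0],[0,0,0,0,0],[0,0,0,0,0],[0,0,0,0,0],[0,0,0,0,0],[0,0,0,0,0]]]'
```

```text
time: 11.6
ee_pos: [0.5824, -0.0505, 0.0508]
tcp_rot: [-180.0, 0.0, -175.0]
wrist_force: [-5.3, -1.2, 10.4]
opening: 0.0
grasp_force: 5.4
```

Held at 10.4 N. Lifting off and checking before I hand in.

```bash
python3 -m jog '[[[0,0,0.1,0,0],[0,0,0.3,0,0],[0,0,0.8,0,0],[0,0,0.8,0,0],[-0.6,0,0.6,0,0],[-0.9,0,0,0,0],[-0.9,0,0,0,0],[0,0,0,0,0]]]'
python3 -m jog '[[[0,0,0,0,0],[0,0,0,0,0],[0,0,0,0,0]]]'
python3 - <<'E'
from h import *
A=camera("scene");B=camera("side")
A=cv2.resize(A[190:260,225:325],None,fx=3.99,fy=3.99,interpolation=2);B=cv2.resize(B[190:260,210:310],None,fx=3.99,fy=3.99,interpolation=2)
cv2.imwrite("pics/c5.png",np.hstack([A,B]))
E
```

```text
time: 12.4
ee_pos: [0.4584, -0.05, 0.1812]
tcp_rot: [180.0, 0.0, -175.0]
wrist_force: [1.0, -0.5, -0.6]
opening: -0.0001
grasp_force: 0.0
time: 12.7
ee_pos: [0.4633, -0.0502, 0.1797]
tcp_rot: [180.0, -0.0, -175.0]
wrist_force: [-0.7, 0.2, 0.8]
opening: -0.0003
grasp_force: 0.0
```

View pics/c5.png

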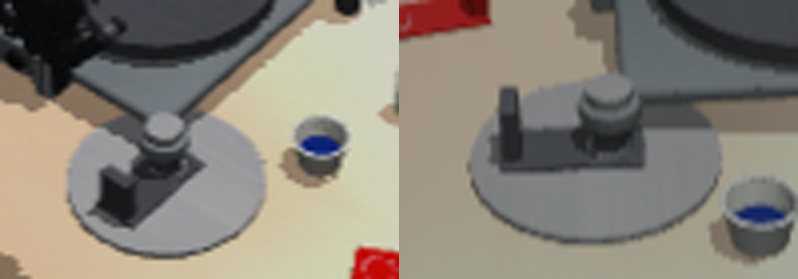

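The picture is unchanged: the shim is under the foot (side crop 500–643, foot at 607), the lap and cup have not moved, and the robot is clear.

```bash
python3 -c "
from workcell import ticket;print(ticket.job_done())"
```

```text
the job is handed in; nothing more can be done
None
```

I handed the job in with one shim under the short foot: the steel plate proved to be 6 mm thick, so one fills the gap, and at 10.4 N on the boss the foot dropped about 1.2 mm (roughly 0.008 rad) and held; the final pictures show the lap and cup unmoved.

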